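Take the rack-to-fence distance with a spring rule and lock it

TASK

Take the distance from the grooved drying rack block in the vise to the low wooden fence with the spring-return rule: hook the lip of its blade over the block's far edge (the long top edge that faces away from the fence), back the case away along the table until its rear end rests against the fence, and press the lock button on its top fully down. Leave the rule standing there, hooked, drawn out and locked, with the hand off it, and leave the other things on the table where they are.

Things in the scene. Friction and masses are not known exactly. Their poses are not given: they have to be found in the camera images.
- rule: black spring-return rule, loose, about 0.5 kg: upright case 110 mm long (x), 36 mm wide (y), 66 mm high; grasp it across its width. Origin: centre of the case's underside; x points out of the nose along the blade (nose face at x = +55 mm, rear face at -55 mm), z up. Standing on the table, the released case is too heavy for its spring to drag
- blade (a joint): how far the blade is drawn out of the case, m: 0 = home, at most 0.085. A spring of 1.1 to 1.3 N pulls it home. The blade is flat rigid steel, 20 mm wide, 2 mm thick, its underside 42.5 mm above the case's underside; it leaves the middle of the nose and ends in a down-turned lip
- lock (a joint): lock button travel, m: 0 = up (blade free), 0.007 = fully down (blade braked). It moves stiffly, under a push of more than 2.5 N, stays where it is left, and meets a hard stop when fully down; a firm push of 5 to 10 N takes it there
- lip (a point): lower edge of the inner face (towards the case) of the blade's 3 mm thick, 20 mm wide lip, mid-width, 26 mm above the case's underside; with the blade home it is 50 mm ahead of the nose, 105 mm ahead of the rule's origin. Axes as the rule's
- rule_back (a point): centre of the case's rear face, 14 mm above its underside; axes as those of the rule
- lock_top (a point): centre of the top of the grey lock button (34 mm long, 24 mm wide), which stands 12 mm above the case's top, 30 mm ahead of the rule's origin; it is 78 mm above the case's underside when up, 71 mm when down. Press it straight down
- rack_edge (a point): point on the far top edge of the fixed oak drying rack block, 40 mm above the table. Axes: x level, away from the fence, square to the edge; y along the edge; z up. Block 24 mm thick (near face x = -24 mm), underside 6 mm above the table, from y = -60 to +130 mm, 6 mm grooves across its top; a 46 mm high iron vise holds it at y = +65 to +130 mm. 35 mm are free behind the edge
- fence_face (a point): centre of the face, towards the block, of the fence: a fixed dark wooden batten 130 mm long, 20 mm thick, 28 mm high; the point is 14 mm above the table. x points level to the block, y along the fence, z up. Parallel to the block's edge, 195 to 230 mm from it, sideways offset from rack_edge at most 15 mm
- squeegee: blue squeegee lying flat, 145 mm long, 140 mm wide; a bystander. Origin under the middle
- record: white record lying flat, 175 mm across, 3 mm thick; a bystander. Origin under its centre
- adapter: brass spindle adapter, 38 mm across, 30 mm high; a bystander, in front of the vise beside the way of the rule. Origin under its centre
- comb: tortoiseshell comb lying flat beyond the block, 150 mm long, 38 mm wide, 5 mm thick; a bystander. Origin under its middle
- brush: brush lying flat; a bystander. Origin under its middle
- jar: jar, 60 mm across, 75 mm high; a bystander. Origin under its centre
Mind the look-alikes: they are no part of the job. Leave any green look-alike of the rule alone.

How it is judged:
By the outcome, as a careful person would: the job done as asked, in the order asked, and still so for the second after the job is handed in, with the robot touching nothing.
It also fails if it takes over 58 s, if anything falls off the work surface, if the arm or the gripper's body presses on something with over 40 N, if the wrist force passes 120 N, or if a joint passes its speed limit or range.

ROBOT

A 7-joint arm with a two-finger parallel gripper is mounted at the origin on the work surface. World frame = base frame: x ahead of the robot, y to its left, z up, the work surface at z = 0. Lengths are in m, angles in rad, forces in N, time in s.
With the tool pointing down it reaches from about 0.4 to 0.925 m from the base axis. Payload 4.1 kg.
Tool frame: the origin (TCP) lies midway between the tips of the shut fingers; the grasp point (between the pads) lies ctrl.tcp_to_grasp behind it (ctrl.tcp_to_grasp is the distance from the TCP to the grasp point, in m); z points along the fingers, y is the line along which they close (so a half turn about z gives the same grasp; the last joint's range is limited). The gripper opens to 85 mm and grips with 20 to 120 N. Pads are 22 mm wide; open, the fingers measure 114 mm over their backs; the gripper's body (76 mm by 85 mm) begins 54 mm behind the grasp point. The pads swing forward as they close: fully open they stand 13 mm farther back than shut.
Start: joints at [-1.374, 0.398, 0.045, 1.537, -0.019, 1.207, -0.051], TCP at [0.189, 0.622, 0.231] pointing down, gripper open.
Joint ranges: [-2.82, 2.82], [-0.49, 2.23], [-1.37, 1.46], [0, 2.46], [-1.36, 4.5], [0.23, 2], [-2.94, 2.94]. Speed limits (rad/s): [2.57, 2.57, 3.14, 3.14, 3.14, 3.14, 3.14].

INTERFACE

Orientations are given as a rotation vector (axis times angle).
In Python, from station import ctrl gives the robot as it stands.
- The arm moves only by the tool apply_moves, never from a script. Its argument "commands" is a list of rows, each an object with "hand": the finger opening in mm, from 0 to 85.4; "linear": the shift along the world's x, y, z in mm, a list of three; "twist": the turn, a rotation vector about the world's x, y, z in degrees, a list of three. A call has 1 to 20 rows; each row shifts and turns the commanded pose from where the row before left it; what a row does not reach is not made up. A row lasts 1/10 s, in which the tool goes at most 50 mm and 8.59 degrees, less where a joint would pass 70% of its speed; a pose out of reach is approached as far as the arm can. A call is refused whole if a number of a shift passes 50 or a number of a turn 8.59, either way. A call with a gripper value outside its range is refused whole. The fingers move at their own pace and stop on an object; "squeeze" is the grip in N (left out, the last holds). Time passes only in rows, so rows that do not move let the fingers close. It gives the time, the measured TCP pose, the force, the opening and the grip force at its end, in the units of the state.
- ctrl.read_state(): the state, without advancing time (a new reading comes with each control period).
- ctrl.snapshot(name): name is "side" or "top" or "wrist"; returns a dict with "color" (400x640x3 uint8, red, green, blue), "range_z" (400x640 float32, m along the optical axis (not along the pixel's ray), 0 where there is no reading), "mtx" (3x3 intrinsics, pixels), "k1" (the pictures are not rectified: a ray, as slopes to the right and down, at radius r is drawn at 1 + k1 r^2 times it, then the intrinsics apply), "eye" and "rotation" of the camera in the world. Camera axes: x right, y down, z forward; pixel columns grow to the right and rows downward; lengths in m; the calibration is good to about 2 mm. A picture is of the moment at which its call begins.
- ctrl.hand_in(): hands the job in; it is judged then, once.
Trained networks look in a picture, given as the dict that the camera call returned (one of the last four; its "shot" number tells which), for a name from the list of things; names that differ only in an ending like _2 or _b are one class to them, and where a whole thing is asked for, a point or a joint stands for the part that bears it (a point fixed in the world has none). Each returns a list of dicts, best first, with "conf" (0 to 1); they miss things now and then, are a little off and sometimes report something else, mostly with a low value. They report only what shows in the picture. A call takes as long as a camera call. They do not tell look-alikes from the thing itself.
- ctrl.outline_of(picture, thing): "pixels" (400x640 bool, what is visible of it) and "box" ([left, top, right, bottom] in pixels, round what is visible of it).
The state is a dict: "time": time; "joint_pos": joint angles; "qvel": joint speeds; "effort": joint torques, N m; "tool_pos": TCP position; "eef_rot": TCP orientation; "force": force on the tool from outside, world axes, zero at the start; "wrist_torque": the same for the moment, N m; "gripper_width": finger opening in m; "grasp_force": force on a finger pad.
Only numpy, scipy, OpenCV 4.12 (cv2) and the standard library are available. Lean on these libraries where they do the work, as an engineer would, in place of code of your own. Each camera call takes 0.05 s, during which the arm holds its last target. There are 200 camera calls.

## Working session

There is one attempt and no reset: what is moved stays moved. The work goes in short steps, Python scripts to look and compute and a tool call to move; the robot and the scene stay as the last step left them, time stands still between calls to the robot, and variables do not carry over. Pictures are saved under pics/ and viewed, at most 10 in all, crops included, and the job is handed in when it is done.

Besides the shell and the picture viewer there is one more tool, called after "Emit:" as a command line: name --argument value ..., lists and objects as JSON in quotes. apply_moves: Moves the arm, as the interface text tells. Its arguments: {"type":"object","properties":{"commands":{"type":"array","items":{"type":"object","properties":{"hand":{"type":"number"},"linear":{"type":"array","items":{"type":"number"}},"twist":{"type":"array","items":{"type":"number"}}}}},"squeeze":{"type":"number"}},"required":["commands"]}

```bash
ls; mkdir -p pics; cat > h.py <<'E'
import numpy as np, cv2
from station import ctrl
def pts(s,mask=None):
    """world points of pixels (N,3) and their (u,v)"""
    z=s["range_z"]; m=z>0
    if mask is not None: m&=mask
    v,u=np.nonzero(m); K=s["mtx"]; 
    d=np.stack([(u-K[0,2])/K[0,0],(v-K[1,2])/K[1,1]],1); n=d.copy()
    for _ in range(8): n=d/(1+s["k1"]*(n**2).sum(1,keepdims=True))
    zz=z[v,u]; c=np.column_stack([n[:,0]*zz,n[:,1]*zz,zz])
    return c@np.array(s["rotation"]).T+s["eye"], np.column_stack([u,v])
def grid(s):
    P,uv=pts(s); G=np.full((400,640,3),np.nan); G[uv[:,1],uv[:,0]]=P; return G
def save(img,n): cv2.imwrite("pics/"+n,cv2.cvtColor(np.ascontiguousarray(img),cv2.COLOR_RGB2BGR))
E
python3 - <<'E'
from h import *
import pickle
for n in("top","side"):
    s=ctrl.snapshot(n); save(s["color"],n+"0.png"); pickle.dump(s,open(n+"0.pkl","wb"))
    print(n,s["eye"],s["mtx"][0][0],s["k1"],s["shot"])
    G=grid(s)
    for t in["rule","lock","lip","squeegee","record","adapter","comb","brush","jar","rack_edge","fence_face"]:
        try:
            for o in ctrl.outline_of(s,t):
                p=G[o["pixels"]]; print(t,round(o["conf"],2),o["box"],np.nanmean(p,0).round(3),np.nanmax(p,0).round(3))
        except Exception as e: print(t,e)
print(ctrl.read_state(), ctrl.tcp_to_grasp)
E
```

```text
pics
top [ 0.36187837 -0.07479029  1.22077706] 414.3306606050044 -0.08005830149836218 1Traceback (most recent call last):
  File "<stdin>", line 6, in <module>
  File "h.py", line 13, in grid
    P,uv=pts(s); G=np.full((400,640,3),np.nan); G[uv[:,1],uv[:,0]]=P; return G
         ~~~^^^
  File "h.py", line 11, in pts
    return c@np.array(s["rotation"]).T+s["eye"], np.column_stack([u,v])
           ~~~~~~~~~~~~~~~~~~~~~~~~~~~^~~~~~~~~
ValueError: operands could not be broadcast together with shapes (254971,) (3,)
```

```bash
sed -i 's/np.array(s\["rotation"\]).T/cv2.Rodrigues(np.array(s["rotation"],float))[0].T/' h.py
python3 - <<'E'
from h import *
import pickle
for n in("top","side"):
    s=ctrl.snapshot(n); save(s["color"],n+"0.png"); pickle.dump(s,open(n+"0.pkl","wb"))
    print(n,s["eye"],s["rotation"],s["mtx"][0][0],s["shot"])
    G=grid(s)
    for t in["rule","lock","lip","squeegee","record","adapter","comb","brush","jar","rack_edge","fence_face"]:
        try:
            for o in ctrl.outline_of(s,t):
                p=G[o["pixels"]]; print(t,round(o["conf"],2),o["box"],np.nanmean(p,0).round(3),np.nanmax(p,0).round(3))
        except Exception as e: print(t,e)
print(ctrl.read_state(), ctrl.tcp_to_grasp)
E
```

```text
top [ 0.36187837 -0.07479029  1.22077706] [-2.14342296  2.11590449 -0.2204777 ] 414.3306606050044 2
rule 0.84 [157.4, 200.2, 182.7, 251.3] [0.493 0.326 0.058] [0.583 0.381 0.084]
rule 0.74 [158.3, 199.4, 169.6, 216.4] [0.566 0.358 0.043] [0.596 0.389 0.05 ]
rule 0.69 [195.6, 262.4, 254.9, 283.7] [0.375 0.165 0.056] [0.406 0.258 0.085]
lock 0.48 [155.1, 217.2, 165.0, 230.7] [0.514 0.336 0.078] [0.531 0.351 0.084]
lip 0.73 [231.6, 271.4, 255.3, 284.7] [0.362 0.102 0.043] [0.376 0.129 0.051]
lip 0.53 [153.9, 194.9, 167.1, 215.7] [0.565 0.357 0.045] [0.591 0.379 0.05 ]
squeegee 0.68 [376.3, 215.2, 424.3, 270.3] [ 0.5   -0.351  0.014] [ 0.555 -0.276  0.023]
squeegee 0.54 [157.4, 196.5, 166.2, 214.0] [0.569 0.36  0.039] [0.601 0.389 0.05 ]
record 0.63 [146.5, 136.0, 206.3, 192.2] [0.709 0.338 0.004] [0.797 0.429 0.012]
adapter 0.63 [231.7, 218.5, 244.7, 229.7] [0.521 0.135 0.017] [0.542 0.156 0.035]
comb 0.88 [263.8, 147.0, 310.8, 159.8] [ 0.748 -0.003  0.004] [0.769 0.068 0.013]
brush 0.75 [372.0, 159.4, 440.0, 173.9] [ 0.697 -0.348  0.018] [ 0.722 -0.267  0.025]
jar 0.83 [459.9, 189.7, 4
[... 1599 characters left out ...]
([-1.37400832,  0.39841118,  0.04512284,  1.53662938, -0.01868831,
        1.20691729, -0.05068134]), 'qvel': array([ 8.66653045e-04,  2.74104375e-04,  1.43416563e-03, -1.40626562e-03,
        1.06898520e-03, -4.26057930e-04,  3.79068415e-05]), 'effort': array([ 2.58193688e-05, -4.75023401e+01,  1.36320300e+00, -2.54517013e+01,
        1.15292938e-02,  1.09799767e-03,  9.33930096e-06]), 'tool_pos': array([0.18946364, 0.62178812, 0.23132685]), 'eef_rot': array([4.62808591e-01, 3.10727451e+00, 8.38878353e-05]), 'force': array([-0.20806604,  0.16616947, -0.15973002]), 'wrist_torque': array([ 0.00640462, -0.01964743,  0.01958677]), 'grasp_force': 0.0, 'gripper_width': 0.08529313987342951} 0.0187
```

View pics/top0.png

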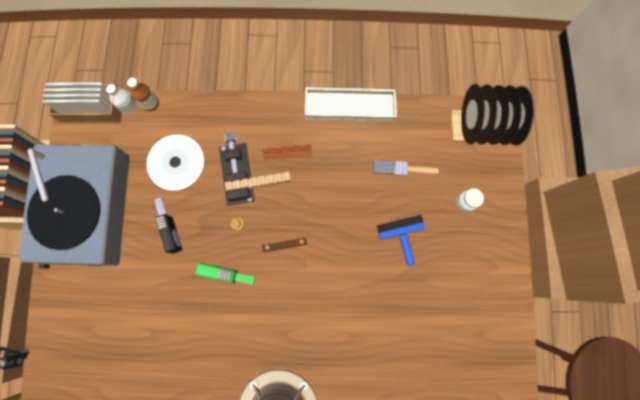

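View pics/side0.png

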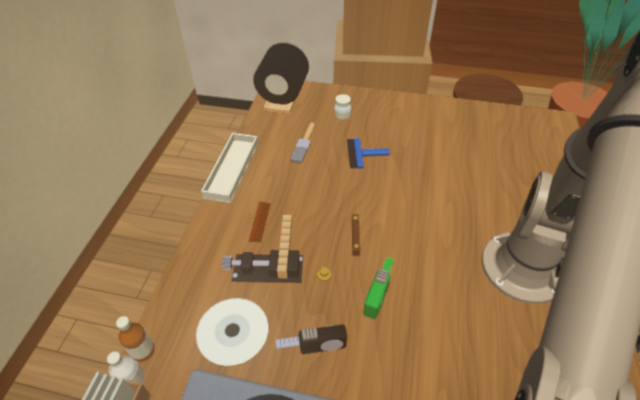

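The top view shows the black rule at (167,228) with a grey blade pointing up-left. The green look-alike is at (225,273), the oak block in the vise at (258,182), the fence at (285,244), and the adapter at (237,224). I'll confirm the rule in an enlarged crop and measure it.

```bash
python3 - <<'E'
from h import *
import pickle
C=[]
for n in("top","side"):
    s=pickle.load(open(n+"0.pkl","rb")); G=grid(s); C.append(s["color"])
    def sel(x0,x1,y0,y1,z0,z1): 
        m=(G[...,0]>x0)&(G[...,0]<x1)&(G[...,1]>y0)&(G[...,1]<y1)&(G[...,2]>z0)&(G[...,2]<z1); return G[m]
    t=sel(.3,.9,-.3,.6,-.02,.012); print(n,"table z",np.median(t[:,2]))
    for nm,b in dict(fence=(.42,.5,-.1,.09,.022,.04),rack=(.58,.72,-.1,.06,.032,.055),case=(.40,.56,.25,.4,.06,.072),blade=(.53,.62,.3,.42,.03,.056)).items():
        p=sel(*b); r=cv2.minAreaRect(p[:,:2].astype(np.float32)*1000); print(nm,len(p),np.round(r[0],1),np.round(r[1],1),round(r[2],1),"zmed",np.median(p[:,2]).round(4), "median",np.median(p,0).round(4))
        q=p[:,:2]-p[:,:2].mean(0); w=np.linalg.svd(q,full_matrices=False)[2][0]; print("   yaw",np.degrees(np.arctan2(w[1],w[0])).round(1))
a=cv2.resize(C[0][190:260,145:265],None,fx=6,fy=6,interpolation=2)
save(a[:400],"crop0.png")
E
```

```text
top table z 0.0009723118743377723
fence 317 [462.3  -5. ] [ 20.4 130.7] 10.7 zmed 0.0282 median [ 0.4622 -0.0051  0.0282]
   yaw -79.1
rack 189 [656.2  21.5] [25.4 76.2] 10.4 zmed 0.0406 median [0.6554 0.02   0.0406]
   yaw 101.6
case 350 [485.  327.6] [110.2  36.9] 20.4 zmed 0.066 median [0.4719 0.3218 0.066 ]
   yaw -163.7
blade 133 [555.8 352.9] [69.2 25. ] 26.8 zmed 0.0458 median [0.5624 0.3558 0.0458]
   yaw -151.9
side table z -0.0005897302133005544
fence 270 [461.1  -5.6] [ 19.9 132.9] 9.5 zmed 0.0266 median [ 0.4607 -0.0032  0.0266]
   yaw 100.9
rack 189 [654.7  21. ] [24.4 80.7] 10.1 zmed 0.0386 median [0.6546 0.0229 0.0386]
   yaw 101.2
case 501 [484.9 327.8] [108.5  34.8] 21.3 zmed 0.0646 median [0.4744 0.3263 0.0646]
   yaw 25.1
blade 212 [560.9 356. ] [54.5 27.8] 24.1 zmed 0.0444 median [0.5617 0.3554 0.0444]
   yaw 19.8
```

View pics/crop0.png

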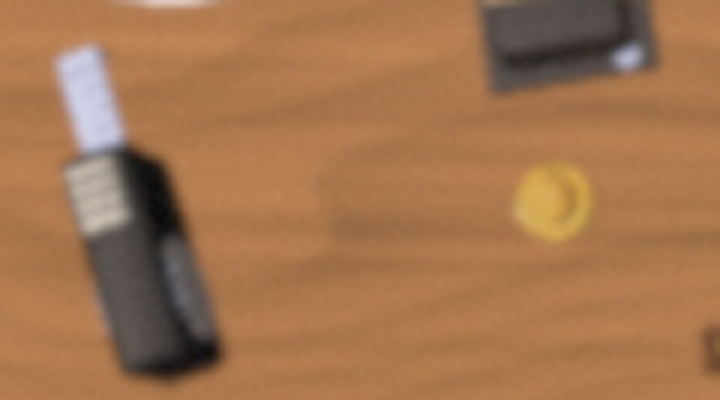

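The crop shows a black case with a grey button at the front (97,195) and a grey blade up to (80,50). This is the rule meant; the other candidate is green, so I leave it alone.

Emit:
apply_moves --commands '[{"hand": 85, "linear": [28.5, -29.8, 0], "twist": [0, 0, 3.77]}, {"hand": 85, "linear": [28.5, -29.8, 0], "twist": [0, 0, 3.77]}, {"hand": 85, "linear": [28.5, -29.8, 0], "twist": [0, 0, 3.77]}, {"hand": 85, "linear": [28.5, -29.8, 0], "twist": [0, 0, 3.77]}, {"hand": 85, "linear": [28.5, -29.8, 0], "twist": [0, 0, 3.77]}, {"hand": 85, "linear": [28.5, -29.8, 0], "twist": [0, 0, 3.77]}, {"hand": 85, "linear": [28.5, -29.8, 0], "twist": [0, 0, 3.77]}, {"hand": 85, "linear": [28.5, -29.8, 0], "twist": [0, 0, 3.77]}, {"hand": 85, "linear": [28.5, -29.8, 0], "twist": [0, 0, 3.77]}, {"hand": 85, "linear": [28.5, -29.8, 0], "twist": [0, 0, 3.77]}, {"hand": 85, "linear": [0, 0, 0], "twist": [0, 0, 0]}, {"hand": 85, "linear": [0, 0, 0], "twist": [0, 0, 0]}]' --squeeze 40

```text
time: 2.45
tool_pos: [0.4752, 0.3228, 0.2314]
eef_rot: [0.561, -3.091, -0.001]
force: [-0.5, -0.6, -0.5]
gripper_width: 0.085
grasp_force: 0.0
```

```bash
python3 - <<'E'
from h import *
s=ctrl.snapshot("wrist"); save(s["color"],"w1.png"); G=grid(s)
st=ctrl.read_state(); r=st["eef_rot"]; R=cv2.Rodrigues(r)[0]
print(st["time"],st["tool_pos"],R.round(3).tolist(),s["eye"],st["joint_pos"].round(2))
def sel(x0,x1,y0,y1,z0,z1):
    m=(G[...,0]>x0)&(G[...,0]<x1)&(G[...,1]>y0)&(G[...,1]<y1)&(G[...,2]>z0)&(G[...,2]<z1); return G[m]
print(np.median(sel(.3,.7,.2,.5,-.02,.012)[:,2]))
for b in [(.40,.56,.25,.4,.06,.07),(.53,.64,.3,.42,.038,.052),(.45,.56,.25,.4,.073,.085)]:
    p=sel(*b)
    if len(p)>5: r=cv2.minAreaRect(p[:,:2].astype(np.float32)*1000); print(len(p),r,np.median(p[:,2]))
E
```

```text
2.5 [0.4741111  0.32429331 0.23135687] [[-0.935, -0.354, -0.001], [-0.354, 0.935, 0.001], [0.0, 0.001, -1.0]] [0.39727143 0.29215247 0.37361458] [-0.78  0.27  0.13  1.72 -0.04  1.15  1.29]
-0.0004218554314196765
2338 ((484.24456787109375, 324.11724853515625), (107.44427490234375, 36.34132385253906), 21.406124114990234) 0.06495042387014466
526 ((564.8271484375, 354.52825927734375), (45.41485595703125, 18.859914779663086), 20.76651954650879) 0.043993863269255584
656 ((513.04638671875, 334.7066345214844), (33.96478271484375, 23.59303092956543), 21.250944137573242) 0.07725321947756333
```

View pics/w1.png

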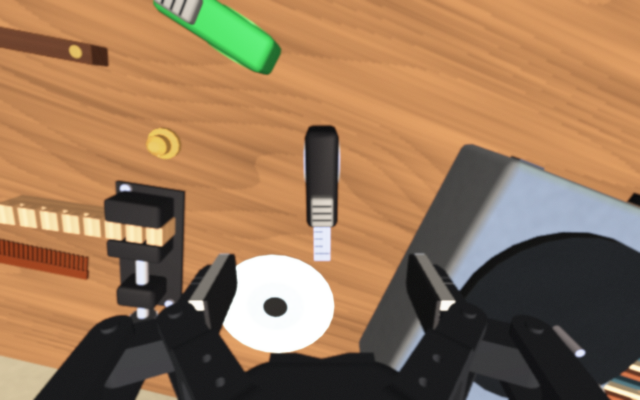

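The wrist view shows the rule at (322,180), centred between the fingers and aligned with them, and the path down is clear. Descending to grasp it.

Emit:
apply_moves --commands '[{"hand": 85, "linear": [-1, -2.5, -30], "twist": [0, 0, 0.4]}, {"hand": 85, "linear": [0, 0, -30], "twist": [0, 0, 0]}, {"hand": 85, "linear": [0, 0, -30], "twist": [0, 0, 0]}, {"hand": 85, "linear": [0, 0, -30], "twist": [0, 0, 0]}, {"hand": 85, "linear": [0, 0, -30], "twist": [0, 0, 0]}, {"hand": 85, "linear": [0, 0, -30], "twist": [0, 0, 0]}, {"hand": 85, "linear": [0, 0, -20], "twist": [0, 0, 0]}, {"hand": 85, "linear": [0, 0, -15], "twist": [0, 0, 0]}, {"hand": 85, "linear": [0, 0, 0], "twist": [0, 0, 0]}, {"hand": 20, "linear": [0, 0, 0], "twist": [0, 0, 0]}, {"hand": 20, "linear": [0, 0, 0], "twist": [0, 0, 0]}, {"hand": 20, "linear": [0, 0, 0], "twist": [0, 0, 0]}, {"hand": 20, "linear": [0, 0, 0], "twist": [0, 0, 0]}, {"hand": 20, "linear": [0, 0, 0], "twist": [0, 0, 0]}, {"hand": 20, "linear": [0, 0, 0], "twist": [0, 0, 0]}, {"hand": 20, "linear": [0, 0, 0], "twist": [0, 0, 0]}]' --squeeze 40

```text
time: 4.1
tool_pos: [0.4742, 0.3221, 0.0176]
eef_rot: [-0.576, 3.087, 0.002]
force: [-1.0, -0.4, 5.4]
gripper_width: 0.0358
grasp_force: 41.5
```

```bash
python3 - <<'E'
from h import *
st=ctrl.read_state();print(st)
E
```

```text
{'time': 4.1, 'joint_pos': array([-0.75415426,  0.51326247,  0.10560241,  1.91072611, -0.07927293,
        0.71942091,  1.33751937]), 'qvel': array([-0.00058351,  0.0016885 ,  0.00140261, -0.00067453,  0.00016158,
        0.00147355, -0.00067159]), 'effort': array([  0.41208945, -42.28496432,   2.60508791, -16.50626421,
         0.1159105 ,  -0.24498984,   0.045725  ]), 'tool_pos': array([0.47415244, 0.32206795, 0.01755985]), 'eef_rot': array([-5.76382235e-01,  3.08654458e+00,  2.12718002e-03]), 'force': array([-0.99079308, -0.44902441,  5.42425188]), 'wrist_torque': array([-0.09608659,  0.11757065, -0.04566379]), 'grasp_force': 41.54107868671417, 'gripper_width': 0.03575016723462626}
```

Emit:
apply_moves --commands '[{"hand": 20, "linear": [0, 0, 10], "twist": [0, 0, 0]}, {"hand": 20, "linear": [0, 0, 25], "twist": [0, 0, 0]}, {"hand": 20, "linear": [0, 0, 30], "twist": [0, 0, 0]}, {"hand": 20, "linear": [8.3, -30.4, 0], "twist": [0, 0, -1.05]}, {"hand": 20, "linear": [8.3, -30.4, 0], "twist": [0, 0, -1.05]}, {"hand": 20, "linear": [8.3, -30.4, 0], "twist": [0, 0, -1.05]}, {"hand": 20, "linear": [8.3, -30.4, 0], "twist": [0, 0, -1.05]}, {"hand": 20, "linear": [8.3, -30.4, 0], "twist": [0, 0, -1.05]}, {"hand": 20, "linear": [8.3, -30.4, 0], "twist": [0, 0, -1.05]}, {"hand": 20, "linear": [8.3, -30.4, 0], "twist": [0, 0, -1.05]}, {"hand": 20, "linear": [8.3, -30.4, 0], "twist": [0, 0, -1.05]}, {"hand": 20, "linear": [8.3, -30.4, 0], "twist": [0, 0, -1.05]}, {"hand": 20, "linear": [8.3, -30.4, 0], "twist": [0, 0, -1.05]}, {"hand": 20, "linear": [0, 0, 0], "twist": [0, 0, 0]}, {"hand": 20, "linear": [0, 0, 0], "twist": [0, 0, 0]}]'

```text
time: 5.6
tool_pos: [0.5552, 0.016, 0.0807]
eef_rot: [0.287, -3.126, -0.0]
force: [-0.6, 0.1, -6.1]
gripper_width: 0.0354
grasp_force: 41.5
```

```bash
cat > look.py <<'E'
import sys
from h import *
tag=sys.argv[1]
st=ctrl.read_state(); print(st["time"],st["tool_pos"].round(4),st["eef_rot"].round(4),st["force"].round(1),st["gripper_width"])
R=cv2.Rodrigues(st["eef_rot"])[0]; print("tool y",np.degrees(np.arctan2(R[1,1],R[0,1])).round(2),"tilt",R[:,2].round(3))
im=[]
for n in("side","top","wrist"):
    s=ctrl.snapshot(n); im.append(s["color"]); G=grid(s)
    o=[(np.nanmedian(G[o["pixels"]],0).round(3).tolist(),round(o["conf"],2)) for o in ctrl.outline_of(s,"lip")]
    print(n,o)
    np.save(f"{tag}_{n}.npy",G)
a=cv2.resize(im[0][180:300,220:420],(800,480)) if tag!="x" else im[0]
save(im[2],tag+"w.png"); save(a,tag+"s.png")
E
python3 look.py a
```

```text
5.6 [0.5552 0.016  0.0807] [ 0.2875 -3.1258 -0.    ] [-0.6  0.1 -6.1] 0.03539417777255298
tool y 100.51 tilt [-0.003 -0.    -1.   ]
side [([0.36, 0.094, 0.043], 0.61), ([0.649, 0.033, 0.106], 0.53)]
top [([0.71, 0.159, 0.033], 0.4)]
wrist []
```

View pics/aw.png

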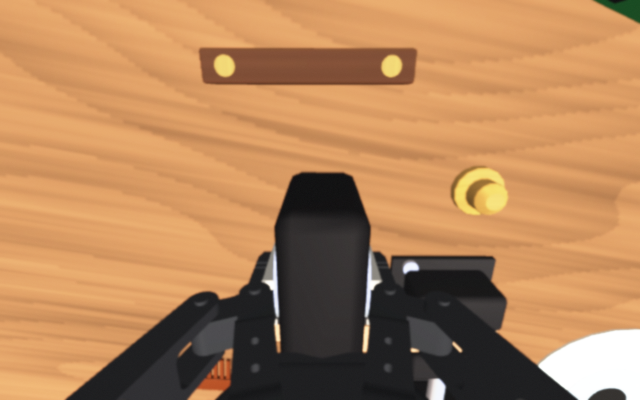

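The wrist view shows the held case (322,250) square to the fence (308,66), with the adapter clear at (485,192). I'll refine the numbers from this view.

```bash
python3 - <<'E'
import numpy as np,cv2
n=np.array([np.cos(np.radians(10.6)),np.sin(np.radians(10.6))]);t=np.array([-n[1],n[0]])
tcp=np.array([.5552,.016]); F=np.array([.4715,-.0035])
print("tcp n,t",(tcp-F)@n*1000,(tcp-F)@t*1000)
for c in("wrist","side","top"):
    G=np.load(f"a_{c}.npy").reshape(-1,3); G=G[~np.isnan(G[:,0])]
    N=(G[:,:2]-F)@n*1000;T=(G[:,:2]-F)@t*1000;Z=G[:,2]*1000
    for nm,m in dict(table=(abs(Z)<8)&(N>20)&(N<60)&(abs(T)<60),fence=(N>-40)&(N<15)&(abs(T)<90)&(Z>20)&(Z<40),caseTop=(N>20)&(N<80)&(abs(T)<40)&(Z>122)&(Z<136),blade=(N>155)&(N<230)&(abs(T)<30)&(Z>98)&(Z<115),rack=(N>150)&(N<230)&(T>-80)&(T<60)&(Z>32)&(Z<50),record=(abs(Z-3)<1)&(N>250)).items():
        if m.sum()<15: continue
        r=cv2.minAreaRect(np.column_stack([N[m],T[m]]).astype(np.float32))
        print(c,nm,m.sum(),"N",np.percentile(N[m],[1,99]).round(1),"T",np.percentile(T[m],[1,99]).round(1),"Z",np.median(Z[m]).round(1),"ang",round(r[2],1),np.round(r[1],1))
E
```

```text
tcp n,t 85.85874006076578 3.77051126213162
wrist table 8669 N [20.5 59.7] T [-58.9  58.8] Z -0.5 ang 90.0 [120.  40.]
wrist fence 7683 N [-20.   -0.4] T [-66.5  59.6] Z 27.6 ang 0.2 [ 20.1 130.9]
wrist caseTop 10523 N [44.3 79.5] T [-37.6  34.3] Z 128.7 ang 90.0 [79.  36.6]
wrist rack 98 N [172.9 197. ] T [37.8 40.8] Z 39.6 ang 89.3 [ 3.1 24.8]
wrist record 2562 N [250.3 293.1] T [-99.5 314.6] Z 2.7 ang 0.0 [ 44.6 601.9]
side table 429 N [20.6 58.1] T [-57.4  59.1] Z -1.0 ang 89.0 [119.9  38.8]
side fence 273 N [-20.5  -0.7] T [-64.2  64.6] Z 26.7 ang 89.4 [129.6  20. ]
side caseTop 118 N [42.7 74. ] T [-12.5  28.7] Z 127.5 ang 80.8 [47.3 29.2]
side blade 115 N [155.5 205.5] T [-6.7 15.2] Z 105.6 ang 4.0 [51.2 22.2]
side rack 244 N [172.8 196.7] T [-39.6  59.1] Z 38.8 ang 0.2 [ 24.3 103.2]
side record 3119 N [ 251.9 1165.7] T [-984.3  433.1] Z 2.8 ang 38.5 [ 892.9 1963.1]
top table 341 N [20.4 59.6] T [-59.1  19.2] Z 0.6 ang 89.8 [80.5 39.8]
top fence 237 N [-19.5   0.3] T [-63.9  29.6] Z 28.1 ang 90.0 [95.9 20.2]
top caseTop 44 N [45.4 77.2] T [-31.9   3.2] Z 128.7 ang 48.6 [16.2 47. ]
top rack 33 N [174.  196.9] T [-47.3 -36.1] Z 40.4 ang 80.2 [ 9.1 23.2]
top record 4898 N [252.2 520.4] T [-577.   657.3] Z 2.9 ang 79.6 [1315.   309.4]
```

Emit:
apply_moves --commands '[{"hand": 20, "linear": [2.0, 0.4, -10], "twist": [0, 0, 0]}, {"hand": 20, "linear": [0, 0, -15], "twist": [0, 0, 0]}, {"hand": 20, "linear": [0, 0, -15], "twist": [0, 0, 0]}, {"hand": 20, "linear": [0, 0, -12], "twist": [0, 0, 0]}, {"hand": 20, "linear": [0, 0, -6], "twist": [0, 0, 0]}, {"hand": 20, "linear": [0, 0, -2], "twist": [0, 0, 0]}, {"hand": 20, "linear": [0, 0, 0], "twist": [0, 0, 0]}, {"hand": 20, "linear": [0, 0, 0], "twist": [0, 0, 0]}]'

```text
time: 6.7
tool_pos: [0.5591, 0.0177, 0.0219]
eef_rot: [-0.291, 3.127, 0.0]
force: [-0.1, 0.4, -5.6]
gripper_width: 0.0358
grasp_force: 41.5
```

```bash
python3 look.py b; python3 - <<'E'
import numpy as np
n=np.array([np.cos(np.radians(10.6)),np.sin(np.radians(10.6))]);t=np.array([-n[1],n[0]]);F=np.array([.4715,-.0035])
for c in("wrist","side","top"):
    G=np.load(f"b_{c}.npy").reshape(-1,3); G=G[~np.isnan(G[:,0])]
    N=(G[:,:2]-F)@n*1000;T=(G[:,:2]-F)@t*1000;Z=G[:,2]*1000
    for nm,m in dict(caseTop=(N>20)&(N<80)&(abs(T)<40)&(Z>62)&(Z<75),blade=(N>150)&(N<230)&(abs(T-4)<8)&(Z>35)&(Z<60)).items():
        if m.sum()>15: print(c,nm,m.sum(),"N",np.percentile(N[m],[1,99]).round(1),"T",np.percentile(T[m],[1,99]).round(1),"Z",np.median(Z[m]).round(1))
E
```

```text
6.7 [0.5591 0.0177 0.0219] [-2.9140e-01  3.1268e+00  2.0000e-04] [-0.1  0.4 -5.6] 0.03582007935982694
tool y 100.65 tilt [ 0.001  0.    -1.   ]
side [([0.361, 0.094, 0.043], 0.68)]
top []
wrist []
wrist caseTop 9666 N [46.9 79.7] T [-37.5  32.6] Z 69.4
side caseTop 101 N [47.2 76.9] T [-8.1 25.2] Z 68.5
side blade 90 N [160.4 208.2] T [-3.8 11.8] Z 47.4
top caseTop 49 N [47.9 76.3] T [-16.    5.3] Z 69.0
```

View pics/bs.png

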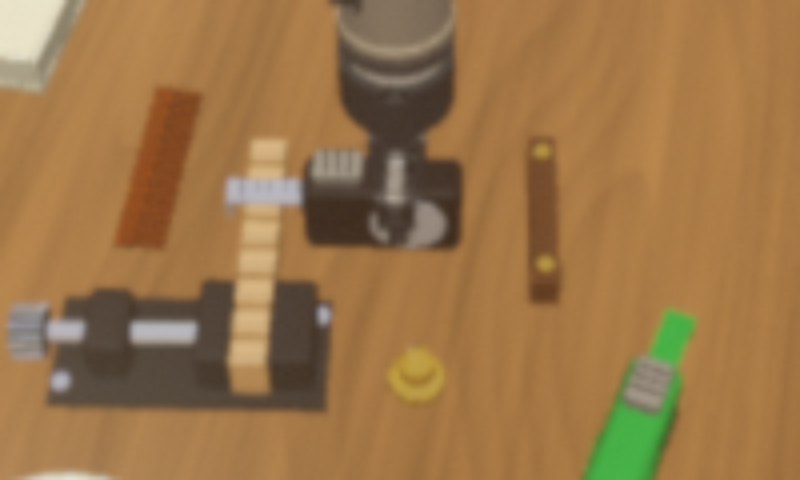

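The side view shows the lip past the block's far edge at (230,195), with the blade crossing the block and the case between block and fence. I'll lower the last 3 mm and back away.

Emit:
apply_moves --commands '[{"hand": 20, "linear": [0, 0, -2], "twist": [0, 0, 0]}, {"hand": 20, "linear": [0, 0, -1.5], "twist": [0, 0, 0]}, {"hand": 20, "linear": [0, 0, 0], "twist": [0, 0, 0]}, {"hand": 20, "linear": [-4.9, -0.9, 0], "twist": [0, 0, 0]}, {"hand": 20, "linear": [-4.9, -0.9, 0], "twist": [0, 0, 0]}, {"hand": 20, "linear": [-4.9, -0.9, 0], "twist": [0, 0, 0]}, {"hand": 20, "linear": [-4.9, -0.9, 0], "twist": [0, 0, 0]}, {"hand": 20, "linear": [-4.9, -0.9, 0], "twist": [0, 0, 0]}, {"hand": 20, "linear": [-4.9, -0.9, 0], "twist": [0, 0, 0]}, {"hand": 20, "linear": [-4.9, -0.9, 0], "twist": [0, 0, 0]}, {"hand": 20, "linear": [-4.9, -0.9, 0], "twist": [0, 0, 0]}, {"hand": 20, "linear": [-2, -0.4, 0], "twist": [0, 0, 0]}, {"hand": 20, "linear": [0, 0, 0], "twist": [0, 0, 0]}, {"hand": 20, "linear": [0, 0, 0], "twist": [0, 0, 0]}]'

```text
time: 8.4
tool_pos: [0.5175, 0.0102, 0.0179]
eef_rot: [-0.292, 3.128, 0.0]
force: [0.5, 0.8, -5.9]
gripper_width: 0.0357
grasp_force: 41.5
```

```bash
cat >> look.py <<'E'
n=np.array([np.cos(np.radians(10.6)),np.sin(np.radians(10.6))]);t=np.array([-n[1],n[0]]);F=np.array([.4715,-.0035])
print("tcp n,t",(st["tool_pos"][:2]-F)@n*1e3,(st["tool_pos"][:2]-F)@t*1e3,"force n",st["force"][:2]@n)
for c in("wrist","side","top"):
    G=np.load(f"{tag}_{c}.npy").reshape(-1,3); G=G[~np.isnan(G[:,0])]
    N=(G[:,:2]-F)@n*1000;T=(G[:,:2]-F)@t*1000;Z=G[:,2]*1000
    for nm,m in dict(fence=(N>-40)&(N<15)&(abs(T)<90)&(Z>20)&(Z<40),caseTop=(N>-20)&(N<130)&(abs(T-4)<25)&(Z>60)&(Z<69),button=(N>40)&(N<130)&(abs(T-4)<16)&(Z>69)&(Z<82),blade=(N>120)&(N<230)&(abs(T-4)<8)&(Z>35)&(Z<60)).items():
        if m.sum()>15: print(c,nm,m.sum(),"N",np.percentile(N[m],[1,99]).round(1),"T",np.percentile(T[m],[1,99]).round(1),"Z",np.median(Z[m]).round(1))
E
python3 look.py c
```

```text
8.4 [0.5175 0.0102 0.0179] [-2.9180e-01  3.1276e+00  2.0000e-04] [ 0.5  0.8 -5.9] 0.035716529737388064
tool y 100.66 tilt [ 0.  0. -1.]
side [([0.627, 0.03, 0.043], 0.77), ([0.36, 0.095, 0.043], 0.4)]
top []
wrist []
tcp n,t 47.70930226861929 4.995395608297667 force n 0.6389136700559827
wrist fence 13968 N [-20.4   5.9] T [-66.   59.3] Z 27.5
wrist caseTop 13145 N [ 5.6 65.3] T [-18.   26.2] Z 65.6
side fence 294 N [-20.2  11.3] T [-64.7  63.9] Z 26.7
side caseTop 187 N [  6.2 112.7] T [-8.3 25.6] Z 64.2
side button 96 N [ 68.9 104.6] T [-4.6 20. ] Z 76.6
side blade 131 N [121.9 199.4] T [-3.2 11.4] Z 43.6
top fence 194 N [-19.3   6.4] T [-64.1  12.4] Z 27.9
top caseTop 17 N [ 6.8 25.1] T [-10.4   0.7] Z 65.4
top blade 71 N [162.6 200.2] T [-3.6 11.5] Z 45.2
```

Emit:
apply_moves --commands '[{"hand": 20, "linear": [-1, -0.2, 0], "twist": [0, 0, 0]}, {"hand": 20, "linear": [-1, -0.2, 0], "twist": [0, 0, 0]}, {"hand": 20, "linear": [-1, -0.2, 0], "twist": [0, 0, 0]}, {"hand": 20, "linear": [-0.8, -0.1, -0.3], "twist": [0, 0, 0]}, {"hand": 20, "linear": [0, 0, 0], "twist": [0, 0, 0]}, {"hand": 20, "linear": [0, 0, 0], "twist": [0, 0, 0]}]'

```text
time: 9.3
tool_pos: [0.5136, 0.0094, 0.0177]
eef_rot: [-0.292, 3.128, 0.0]
force: [0.9, 1.1, -3.9]
gripper_width: 0.0357
grasp_force: 41.5
```

Emit:
apply_moves --commands '[{"hand": 20, "linear": [-0.8, -0.15, 0], "twist": [0, 0, 0]}, {"hand": 20, "linear": [0, 0, 0], "twist": [0, 0, 0]}, {"hand": 20, "linear": [0, 0, 0], "twist": [0, 0, 0]}]'

```text
time: 9.6
tool_pos: [0.5129, 0.0093, 0.0177]
eef_rot: [-0.292, 3.128, 0.0]
force: [0.3, 0.2, -3.5]
gripper_width: 0.0357
grasp_force: 41.5
```

Emit:
apply_moves --commands '[{"hand": 20, "linear": [-0.6, -0.1, 0], "twist": [0, 0, 0]}, {"hand": 20, "linear": [0, 0, 0], "twist": [0, 0, 0]}, {"hand": 20, "linear": [0, 0, 0], "twist": [0, 0, 0]}]'

```text
time: 9.9
tool_pos: [0.5126, 0.0092, 0.0177]
eef_rot: [-0.292, 3.127, 0.0]
force: [4.6, 0.2, -4.8]
gripper_width: 0.0354
grasp_force: 41.5
```

Contact with the fence is felt at 4.6 N. I'll seat the case a touch more, set it down and release.

Emit:
apply_moves --commands '[{"hand": 20, "linear": [-0.3, 0, -0.7], "twist": [0, 0, 0]}, {"hand": 20, "linear": [0, 0, 0], "twist": [0, 0, 0]}, {"hand": 20, "linear": [0, 0, 0], "twist": [0, 0, 0]}]'

```text
time: 10.2
tool_pos: [0.5126, 0.0093, 0.0176]
eef_rot: [-0.292, 3.126, 0.0]
force: [1.2, 1.0, 3.4]
gripper_width: 0.0359
grasp_force: 42.3
```

Emit:
apply_moves --commands '[{"hand": 45, "linear": [0, 0, 0], "twist": [0, 0, 0]}, {"hand": 60, "linear": [0, 0, 0], "twist": [0, 0, 0]}, {"hand": 85, "linear": [0, 0, 0], "twist": [0, 0, 0]}, {"hand": 85, "linear": [0, 0, 0], "twist": [0, 0, 0]}, {"hand": 85, "linear": [0, 0, 0], "twist": [0, 0, 0]}, {"hand": 85, "linear": [0, 0, 20], "twist": [0, 0, 0]}, {"hand": 85, "linear": [0, 0, 30], "twist": [0, 0, 0]}, {"hand": 85, "linear": [0, 0, 40], "twist": [0, 0, 0]}, {"hand": 0, "linear": [10, 2, 30], "twist": [0, 0, 0]}, {"hand": 0, "linear": [10, 2, 0], "twist": [0, 0, 0]}, {"hand": 0, "linear": [0, 0, 0], "twist": [0, 0, 0]}, {"hand": 0, "linear": [0, 0, 0], "twist": [0, 0, 0]}, {"hand": 0, "linear": [0, 0, 0], "twist": [0, 0, 0]}, {"hand": 0, "linear": [0, 0, 0], "twist": [0, 0, 0]}, {"hand": 0, "linear": [0, 0, 0], "twist": [0, 0, 0]}]'

```text
time: 11.7
tool_pos: [0.531, 0.013, 0.1361]
eef_rot: [0.291, -3.126, 0.0]
force: [-1.4, 0.1, 0.0]
gripper_width: -0.0001
grasp_force: 0.0
```

```bash
python3 look.py d
```

```text
11.7 [0.531  0.013  0.1361] [ 0.2914 -3.1264  0.    ] [-1.4  0.1  0. ] -9.255039408438416e-05
tool y 100.65 tilt [-0.002 -0.    -1.   ]
side [([0.622, 0.03, 0.044], 0.75), ([0.361, 0.095, 0.043], 0.63), ([0.552, 0.023, 0.076], 0.28)]
top []
wrist [([0.373, 0.115, 0.044], 0.89), ([0.664, 0.036, 0.044], 0.57)]
tcp n,t 61.554201191571764 5.275310481296495 force n -1.4106405620015596
wrist fence 4063 N [-19.7  -0.3] T [-66.4  59.6] Z 27.5
wrist caseTop 4619 N [ 1.3 97.1] T [-13.5  20.6] Z 65.0
wrist button 839 N [67.4 91.7] T [-8.4 14.9] Z 77.1
wrist blade 56 N [192.  200.9] T [0.6 7.4] Z 44.2
side fence 280 N [-20.3  13.6] T [-63.9  64.5] Z 27.1
side caseTop 314 N [  0.9 107.1] T [-9.1 25. ] Z 64.1
side button 96 N [68.5 99.3] T [-4.8 18.9] Z 76.4
side blade 128 N [121.7 199.4] T [-3.6 11.7] Z 43.7
top fence 205 N [-19.6   0.9] T [-64.1  16. ] Z 28.0
top caseTop 110 N [ 1.6 62.8] T [-11.1   9.5] Z 65.4
```

View pics/ds.png

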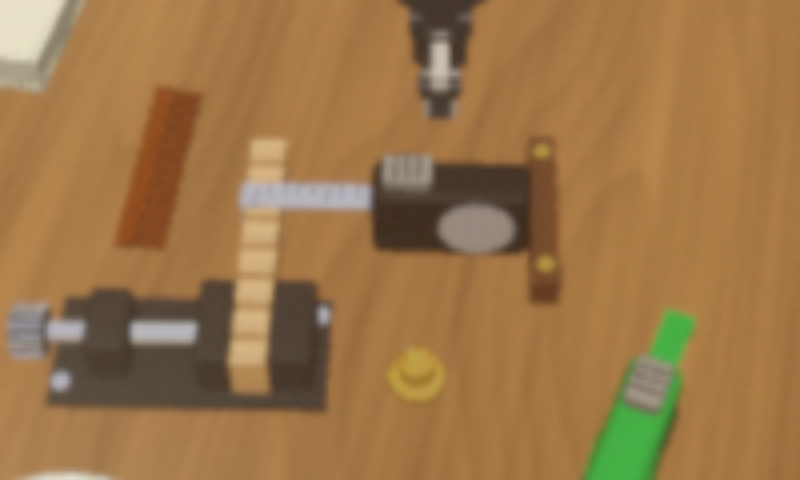

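The side view shows the case rear against the fence (530,205) and the blade drawn and hooked at (243,197). Before locking, I'll nudge the nose above the blade towards the fence to be sure it is seated.

Emit:
apply_moves --commands '[{"hand": 0, "linear": [21, 3.9, 0], "twist": [0, 0, 0]}, {"hand": 0, "linear": [21, 3.9, 0], "twist": [0, 0, 0]}, {"hand": 0, "linear": [20.3, 3.9, 0], "twist": [0, 0, 0]}, {"hand": 0, "linear": [0, 0, 0], "twist": [0, 0, 0]}, {"hand": 0, "linear": [0, 0, -30], "twist": [0, 0, 0]}, {"hand": 0, "linear": [0, 0, -30], "twist": [0, 0, 0]}, {"hand": 0, "linear": [0, 0, -20], "twist": [0, 0, 0]}, {"hand": 0, "linear": [0, 0, 0], "twist": [0, 0, 0]}, {"hand": 0, "linear": [0, 0, 0], "twist": [0, 0, 0]}, {"hand": 0, "linear": [-1, -0.2, 0], "twist": [0, 0, 0]}, {"hand": 0, "linear": [-1, -0.2, 0], "twist": [0, 0, 0]}, {"hand": 0, "linear": [0, 0, 0], "twist": [0, 0, 0]}, {"hand": 0, "linear": [0, 0, 0], "twist": [0, 0, 0]}]'

```text
time: 13.3
tool_pos: [0.5924, 0.0245, 0.0575]
eef_rot: [-0.292, 3.127, 0.0]
force: [-0.6, -0.1, 0.1]
gripper_width: -0.0003
grasp_force: 0.0
```

Emit:
apply_moves --commands '[{"hand": 0, "linear": [-1, -0.2, 0], "twist": [0, 0, 0]}, {"hand": 0, "linear": [0, 0, 0], "twist": [0, 0, 0]}, {"hand": 0, "linear": [0, 0, 0], "twist": [0, 0, 0]}]'

```text
time: 13.6
tool_pos: [0.591, 0.0243, 0.0569]
eef_rot: [0.292, -3.128, -0.0]
force: [-0.2, -0.0, 0.5]
gripper_width: -0.0
grasp_force: 0.0
```

Emit:
apply_moves --commands '[{"hand": 0, "linear": [-1, -0.2, 0], "twist": [0, 0, 0]}, {"hand": 0, "linear": [0, 0, 0], "twist": [0, 0, 0]}, {"hand": 0, "linear": [0, 0, 0], "twist": [0, 0, 0]}]'

```text
time: 13.9
tool_pos: [0.59, 0.024, 0.0568]
eef_rot: [0.292, -3.128, -0.0]
force: [-0.7, -0.5, -0.3]
gripper_width: -0.0001
grasp_force: 0.0
```

Emit:
apply_moves --commands '[{"hand": 0, "linear": [-1, -0.2, 0], "twist": [0, 0, 0]}, {"hand": 0, "linear": [0, 0, 0], "twist": [0, 0, 0]}, {"hand": 0, "linear": [0, 0, 0], "twist": [0, 0, 0]}]'

```text
time: 14.2
tool_pos: [0.589, 0.0239, 0.0569]
eef_rot: [0.292, -3.128, -0.0]
force: [0.2, 0.5, 0.6]
gripper_width: 0.0004
grasp_force: 0.0
```

Emit:
apply_moves --commands '[{"hand": 0, "linear": [-1, -0.2, 0], "twist": [0, 0, 0]}, {"hand": 0, "linear": [0, 0, 0], "twist": [0, 0, 0]}, {"hand": 0, "linear": [0, 0, 0], "twist": [0, 0, 0]}]'

```text
time: 14.5
tool_pos: [0.5885, 0.0237, 0.057]
eef_rot: [-0.292, 3.127, 0.0]
force: [1.5, -0.3, -0.7]
gripper_width: 0.0001
grasp_force: 0.7
```

Emit:
apply_moves --commands '[{"hand": 0, "linear": [-0.7, -0.1, 0], "twist": [0, 0, 0]}, {"hand": 0, "linear": [0, 0, 0], "twist": [0, 0, 0]}, {"hand": 0, "linear": [0, 0, 0], "twist": [0, 0, 0]}]'

```text
time: 14.8
tool_pos: [0.5884, 0.0238, 0.0571]
eef_rot: [-0.292, 3.126, 0.0]
force: [4.0, 0.8, -2.4]
gripper_width: -0.0004
grasp_force: 2.1
```

Emit:
apply_moves --commands '[{"hand": 0, "linear": [-0.7, -0.1, 0], "twist": [0, 0, 0]}, {"hand": 0, "linear": [0, 0, 0], "twist": [0, 0, 0]}, {"hand": 0, "linear": [0, 0, 0], "twist": [0, 0, 0]}]'

```text
time: 15.1
tool_pos: [0.5882, 0.0238, 0.0573]
eef_rot: [-0.292, 3.125, 0.0]
force: [4.4, 1.4, -2.4]
gripper_width: -0.0
grasp_force: 2.7
```

The nose was firmly seated at 4.5 N without moving. Now backing off and going above the button.

Emit:
apply_moves --commands '[{"hand": 0, "linear": [4, 0.7, 0], "twist": [0, 0, 0]}, {"hand": 0, "linear": [2, 0.4, 0], "twist": [0, 0, 0]}, {"hand": 0, "linear": [0, 0, 20], "twist": [0, 0, 0]}, {"hand": 0, "linear": [0, 0, 25], "twist": [0, 0, 0]}, {"hand": 0, "linear": [0, 0, 0], "twist": [0, 0, 0]}, {"hand": 0, "linear": [-20, -4.2, 0], "twist": [0, 0, 0]}, {"hand": 0, "linear": [-19, -4.1, 0], "twist": [0, 0, 0]}, {"hand": 0, "linear": [0, 0, -10], "twist": [0, 0, 0]}, {"hand": 0, "linear": [0, 0, -8], "twist": [0, 0, 0]}, {"hand": 0, "linear": [0, 0, 0], "twist": [0, 0, 0]}, {"hand": 0, "linear": [0, 0, 0], "twist": [0, 0, 0]}]'

```text
time: 16.2
tool_pos: [0.554, 0.0165, 0.0832]
eef_rot: [0.292, -3.127, 0.0]
force: [0.4, -0.0, -0.7]
gripper_width: -0.0001
grasp_force: 0.0
```

```bash
python3 look.py e
```

```text
16.2 [0.554  0.0165 0.0832] [ 2.9230e-01 -3.1272e+00  1.0000e-04] [ 0.4 -0.  -0.7] -5.5840842532997966e-05
tool y 100.68 tilt [-0.001 -0.    -1.   ]
side [([0.36, 0.093, 0.043], 0.61), ([0.623, 0.03, 0.043], 0.5), ([0.534, 0.027, 0.046], 0.27)]
top []
wrist [([0.654, 0.033, 0.044], 0.69), ([0.462, -0.009, 0.028], 0.36)]
tcp n,t 84.7951330969575 4.487192203369577 force n 0.40987229468417785
wrist fence 7288 N [-20.   -0.7] T [-66.6  59.5] Z 27.6
wrist caseTop 8269 N [ 1.5 91.5] T [-13.4  20.7] Z 65.1
wrist button 1242 N [67.4 85.7] T [-8.  15.4] Z 77.1
wrist blade 362 N [167.8 200. ] T [-2.   8.1] Z 44.2
side fence 286 N [-20.4  13.4] T [-64.1  64.2] Z 27.2
side caseTop 309 N [  0.9 107.4] T [-8.5 25.1] Z 64.1
side button 68 N [65.3 99.2] T [-2.9 19.7] Z 75.8
side blade 132 N [121.8 199.8] T [-3.8 11.8] Z 43.3
top fence 235 N [-19.5   0.9] T [-64.   26.8] Z 28.1
top caseTop 189 N [ 1.5 78.2] T [-11.6  17.9] Z 65.5
```

Emit:
apply_moves --commands '[{"hand": 0, "linear": [0, 0, -2], "twist": [0, 0, 0]}, {"hand": 0, "linear": [0, 0, -2], "twist": [0, 0, 0]}, {"hand": 0, "linear": [0, 0, -2], "twist": [0, 0, 0]}, {"hand": 0, "linear": [0, 0, -1], "twist": [0, 0, 0]}, {"hand": 0, "linear": [0, 0, -1], "twist": [0, 0, 0]}, {"hand": 0, "linear": [0, 0, -1], "twist": [0, 0, 0]}, {"hand": 0, "linear": [0, 0, -1], "twist": [0, 0, 0]}, {"hand": 0, "linear": [0, 0, -1], "twist": [0, 0, 0]}, {"hand": 0, "linear": [0, 0, 0], "twist": [0, 0, 0]}, {"hand": 0, "linear": [0, 0, 0], "twist": [0, 0, 0]}]'

```text
time: 17.5
tool_pos: [0.5537, 0.0163, 0.0727]
eef_rot: [-0.292, 3.128, 0.0]
force: [0.8, -0.4, 1.3]
gripper_width: 0.0001
grasp_force: 0.4
```

Emit:
apply_moves --commands '[{"hand": 0, "linear": [0, 0, -1], "twist": [0, 0, 0]}, {"hand": 0, "linear": [0, 0, 0], "twist": [0, 0, 0]}, {"hand": 0, "linear": [0, 0, 0], "twist": [0, 0, 0]}]'

```text
time: 17.8
tool_pos: [0.5536, 0.0163, 0.0718]
eef_rot: [-0.292, 3.128, 0.0]
force: [-0.3, 0.0, 1.3]
gripper_width: 0.0
grasp_force: 0.5
```

Emit:
apply_moves --commands '[{"hand": 0, "linear": [0, 0, -1], "twist": [0, 0, 0]}, {"hand": 0, "linear": [0, 0, 0], "twist": [0, 0, 0]}, {"hand": 0, "linear": [0, 0, 0], "twist": [0, 0, 0]}]'

```text
time: 18.1
tool_pos: [0.5537, 0.0163, 0.071]
eef_rot: [-0.292, 3.128, 0.0]
force: [-1.0, -0.2, 3.8]
gripper_width: 0.0001
grasp_force: 2.1
```

Emit:
apply_moves --commands '[{"hand": 0, "linear": [0, 0, -1], "twist": [0, 0, 0]}, {"hand": 0, "linear": [0, 0, 0], "twist": [0, 0, 0]}, {"hand": 0, "linear": [0, 0, 0], "twist": [0, 0, 0]}]'

```text
time: 18.4
tool_pos: [0.5538, 0.0163, 0.071]
eef_rot: [-0.292, 3.128, 0.001]
force: [-4.1, -0.5, 10.8]
gripper_width: 0.0001
grasp_force: 5.3
```

Hard stop reached at z = 71 mm with 10.8 N. Lifting off.

Emit:
apply_moves --commands '[{"hand": 0, "linear": [0, 0, 2], "twist": [0, 0, 0]}, {"hand": 0, "linear": [0, 0, 5], "twist": [0, 0, 0]}, {"hand": 0, "linear": [0, 0, 20], "twist": [0, 0, 0]}, {"hand": 0, "linear": [0, 0, 40], "twist": [0, 0, 0]}, {"hand": 0, "linear": [0, 0, 40], "twist": [0, 0, 0]}, {"hand": 0, "linear": [0, 0, 0], "twist": [0, 0, 0]}, {"hand": 0, "linear": [0, 0, 0], "twist": [0, 0, 0]}]'

```text
time: 19.1
tool_pos: [0.5542, 0.0163, 0.1777]
eef_rot: [-0.292, 3.126, 0.001]
force: [0.3, 0.4, -1.1]
gripper_width: -0.0
grasp_force: 0.0
```

```bash
python3 look.py f
```

```text
19.1 [0.5542 0.0163 0.1777] [-2.9160e-01  3.1259e+00  5.0000e-04] [ 0.3  0.4 -1.1] -2.61455365395436e-05
tool y 100.66 tilt [ 0.002  0.001 -1.   ]
side [([0.623, 0.031, 0.044], 0.63), ([0.361, 0.094, 0.043], 0.48)]
top []
wrist [([0.598, 0.023, 0.044], 0.62), ([0.522, 0.011, 0.065], 0.6)]
tcp n,t 84.91263391135544 4.279302265017829 force n 0.34475901733157704
wrist fence 3412 N [-19.9  -0.4] T [-66.3  59.4] Z 27.5
wrist caseTop 3992 N [  1.1 105.9] T [-13.7  20.6] Z 65.0
wrist button 886 N [ 68.2 100.4] T [-7.8 14.2] Z 70.4
wrist blade 336 N [120.4 142.9] T [-3.5 11.7] Z 44.0
side fence 283 N [-20.4  13.4] T [-64.6  65. ] Z 27.1
side caseTop 334 N [  1.8 107.3] T [-9.6 25.2] Z 64.3
side button 55 N [56.5 99.3] T [-4.9 18.7] Z 70.1
side blade 128 N [122.1 198.8] T [-3.7 11.7] Z 43.9
top fence 232 N [-19.4   1.2] T [-64.   26.3] Z 28.2
top caseTop 210 N [ 1.2 97.9] T [-11.1  17.7] Z 65.5
top button 34 N [41.8 93.9] T [-7.7  6.1] Z 70.8
```

View pics/fw.png

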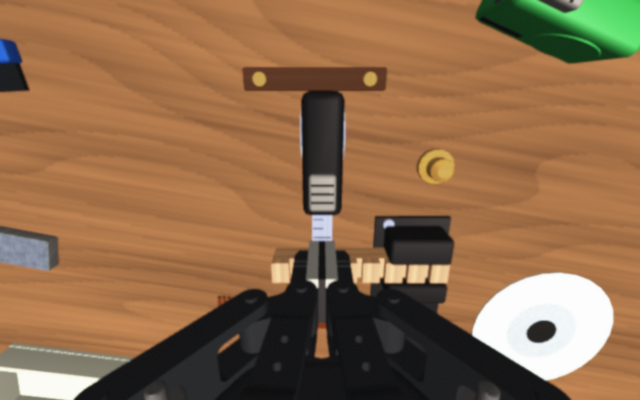

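The wrist view shows the case rear at the fence (322,91), the button down at (322,192) with depth 70.4 mm, and the blade hooked over the block. Everything else is unmoved, so I'm handing in.

```bash
python3 -c "
from station import ctrl
print(ctrl.hand_in())"
```

```text
the job is handed in; nothing more can be done
None
```

The rule stands hooked over the block's far edge, drawn out about 37 mm with its rear against the fence, its lock button fully down and the hand clear, and I handed the job in at about 19 s.

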